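# Draw the mounting sled from under the stack and dock it

### The job

Take the aluminium mounting sled by its black pull lug and draw it out from under the stack of repair equipment, which must stay standing in its blue stand and not be taken apart. Then lower the sled into the pocket of the test dock, flat on the pocket floor with the lug sticking out over the dock's front, and swing the keeper bar by its red knob fully across the sled, under its catch. Leave the bottle, the tin and the cutters where they are.

Things in the scene. Friction and masses are not known exactly. Their poses are not given: they have to be found in the camera images.
- sled_lug (a point): Centre of the sled's black upright pull lug (28 long in x, 16 wide in y, 34 mm tall; its top 40 mm, this point 23 mm above the sled's underside). A neck 16 mm wide, 6 thick joins it to the plate, which starts 25.5 and ends 135.5 mm from here along x. Sled axes: x from lug to plate, y left, z up. At first only neck and lug stick out of the stack, midway between the stand's two stops.
- sled_plate (a point): Centre of the sled's flat aluminium plate, 110 (x) x 96 (y) x 6 mm, 3 mm above its underside; axes as the lug's, which lies 80.5 mm along -x. The sled weighs 0.14 to 0.2 kg; its centre of mass lies near here.
- stand_centre (a point): Fixed blue stacking stand, 150 x 206 mm: middle of its floor, 3 mm above the bench. x points back, y left, z up. Two front stops 46 mm tall (front faces at x -72 mm, y 58 to 94 mm either side) hold the stack back as the sled is drawn out along -x between them, 10 mm free each side; drawn 130 mm it is clear. The stack then settles 6 mm onto the floor.
- psu_centre (a point): Open cream power supply case, 125 (x) x 185 (y) x 61 mm, 0.3 to 0.5 kg, lowest of the stack, standing on the sled; its front lies 63 mm in front of its centre, about 27 mm behind the lug's centre. This point is 30 mm above its underside; z up.
- logbook_centre (a point): Notebook, 210 x 152 x 13 mm, lying on the rim of the case, its long side across the stand; its front edge overhangs the case's front by about 8 mm, 67 to 80 mm above the bench, so a gripper straight above the lug strikes it: lean the tool 30 to 45 degrees back from the stack. This point is its middle; z up.
- controller_centre (a point): Controller, 95 (x) x 172 (y) x 37 mm, 0.24 kg, on top of the notebook, its front 17 to 30 mm behind the lug's centre (level with it along x), its top about 115 mm above the bench. This point is its middle; z up.
- dock_pocket (a point): Fixed test dock, dark base 150 x 152 mm: middle of its pocket's floor, 6 mm above the bench. x points back, y left, z up. Pocket 116 (x) x 102 mm (y): side rails 7 mm high with bevelled inner edges, rear stop 6 mm, two front lips 4 mm high with a 34 mm gap for the neck. Docked, the sled has the same axes, its plate's centre over this point and its lug's centre 80.5 mm in front, 29 mm above the bench.
- keeper (a joint): Angle of the keeper bar, rad: 0 = closed, right across the pocket above the sled with its end under the catch on the right rail; from 1.5 up it leaves the pocket free. It turns about a vertical axis and stays where it is left (light friction, under 1 N at the knob); the bar runs 14 to 18 mm above the bench.
- keeper_knob (a point): Middle of the red upright round knob on the keeper bar, 16 mm across, 26 mm tall, 36 mm above the bench, 100 mm from the pivot.
- keeper_pivot (a point): Pivot of the keeper on the dock's left rail, 14 mm above the bench; the dock's axes. The knob lies 100 mm from it along -y when closed; a keeper angle q has turned it counter-clockwise (from above) by q, so at 1.57 it lies along +x.
- bottle_centre (a point): White squeeze bottle, 62 mm across, 156 mm tall, standing loose between stand and dock; this point is 60 mm above its foot. To be left alone.
- tin_centre (a point): Flux tin, 44 mm across, 20 mm tall, loose on the bench between stand and dock, nearer the robot; its middle. To be left alone.
- cutters_centre (a point): Teal cutters, 138 x 38 x 10 mm, loose at the bench's front edge, left of the robot's middle; their middle. To be left alone.

How it is judged:
On the way, in this order (a step that is already met when the one before it is completed fails the run):
1. the sled has been drawn out in front of the stack, which stands in the stand (x of sled_plate in the frame of stand_centre below -0.124 m and z of psu_centre in the frame of stand_centre below 0.034 m and angle between psu_centre's own z axis and vertical below 0.1 rad), for 0.1 s.
2. the sled lies flat in the pocket of the dock (horizontal distance between sled_plate and dock_pocket below 0.008 m and z of sled_plate in the frame of dock_pocket below 0.0055 m and angle between the x axis of sled_plate and the x axis of dock_pocket, either way round below 0.08 rad), for 0.2 s.
3. the keeper is swung closed across the sled (value of joint keeper below 0.1 rad), for 0.2 s.
At the end, for the whole second after the job is handed in: Sled flat on the pocket floor (centre within 8 mm, square within 4.5 degrees, lug in front), keeper closed within 0.1 rad, stack level on the stand's floor: case within 30 mm of the stand's centre, notebook within 35 and controller within 45 mm of the case's centre, still on top (all of step 2 and x of sled_lug in the frame of dock_pocket below -0.06 m and angle between sled_plate's own z axis and vertical below 0.05 rad and value of joint keeper below 0.1 rad and horizontal distance between psu_centre and stand_centre below 0.03 m and z of psu_centre in the frame of stand_centre below 0.034 m and angle between psu_centre's own z axis and vertical below 0.06 rad and horizontal distance between logbook_centre and psu_centre below 0.035 m and horizontal distance between controller_centre and psu_centre below 0.045 m and z of controller_centre in the frame of stand_centre above 0.075 m and angle between controller_centre's own z axis and vertical below 0.1 rad); the robot touches nothing.
It fails at once if the stack tips (any of its three things by more than 12 degrees) (angle between any of psu_centre, logbook_centre, controller_centre's own z axis and vertical above 0.21 rad).
It fails at once if a thing of the stack is taken off or dragged away (case 30, notebook 35, controller 45 mm) (distance of psu_centre from where it was at the start of the episode above 0.03 m or distance of logbook_centre from where it was at the start of the episode above 0.035 m or distance of controller_centre from where it was at the start of the episode above 0.045 m).
It fails at once if bottle, tin or cutters are moved by more than 20 mm or tipped (distance of any of bottle_centre, tin_centre, cutters_centre from where it was at the start of the episode above 0.02 m or angle between bottle_centre's own z axis and vertical above 0.25 rad).
It also fails if it takes over 64 s, if anything falls off the work surface, if the arm or the gripper's body presses on something with over 40 N, if the wrist force passes 120 N, or if a joint passes its speed limit or range.

### The arm

A 6-joint arm with a two-finger parallel gripper is mounted at the origin on a cart in front of the work surface, level with it; the furniture and walls round the work are solid. World frame = base frame: x ahead of the robot, y to its left, z up, the work surface at z = 0. Lengths are in m, angles in rad, forces in N, time in s.
With the tool pointing down it reaches from about 0.275 to 0.75 m from the base axis. Payload 10.2 kg.
Tool frame: the origin (TCP) lies midway between the tips of the shut fingers; the grasp point (between the pads) lies 19 mm behind it; z points along the fingers, y is the line along which they close (so a half turn about z gives the same grasp; the last joint's range is limited). The gripper opens to 88 mm and grips with 3 to 60 N. Pads are 18 mm wide; open, the fingers measure 123 mm over their backs; the gripper's body (75 mm by 187 mm) begins 45 mm behind the grasp point.
Start: joints at [-1.55, 0.313, 1.498, -0, 1.331, -0.223], TCP at [0.127, -0.509, 0.239] pointing down, gripper open.
Joint ranges: [-2.94, 2.94], [-0.97, 2.17], [0.19, 2.56], [-1.23, 4.37], [0.02, 3.11], [-2.88, 2.88]. Speed limits (rad/s): [2.39, 2.39, 3.01, 3.14, 3.14, 3.14].

### API

Orientations are given as a unit quaternion [x, y, z, w].
In Python, from cell import read_state, cams, order, nets gives the robot as it stands. The module is installed in compiled form; this text tells all that it offers.
- The arm moves only by the tool move_arm, never from a script. Its argument "increments" is a list of rows, each an object of numbers: "x", "y", "z": the shift along the tool's x, y, z in cm; "rx", "ry", "rz": the turn, a rotation vector about the tool's x, y, z in rad. In form: [{"x": .., "y": .., "z": .., "rx": .., "ry": .., "rz": ..}, ...]. A call has 1 to 10 rows; each row shifts and turns the commanded pose from where the row before left it, along the tool's axes as they then stand; what a row does not reach is not made up. A row lasts 1/12 s, in which the tool goes at most 41.7 mm and 7.16 degrees, less where a joint would pass 70% of its speed; a pose out of reach is approached as far as the arm can. A call with a gripper value outside its range is refused whole. "gripper" is the closure, from 0 (fully open) to 1 (shut), set as the call begins (left out, the last holds). The fingers move at their own pace and stop on an object; "newtons" is the grip in N (left out, the last holds). Time passes only in rows, so rows that do not move let the fingers close. It gives the time, the measured TCP pose, the force, the opening and the grip force at its end, in the units of the state.
- read_state(): the state, without advancing time (a new reading comes with each control period).
- cams.grab_frame(name): name is "scene" or "side" or "wrist"; returns a dict with "pixels" (384x512x3 uint8, red, green, blue), "vertical_fov" (degrees; the focal length in pixels is half the picture's height over the tangent of half this angle, whatever the lens; pixels are square), "cx", "cy" (the principal point, pixels), "R" (3x3) and "t" (3): a world point X has camera coordinates R X + t; the wrist camera has in their place "tool_from_camera" (4x4, takes a point from camera to tool coordinates, whose origin is the TCP and whose axes are the flange's). Camera axes: x right, y down, z forward; pixel columns grow to the right and rows downward; lengths in m; the calibration is good to about 2 mm. A picture is of the moment at which its call begins: read the wrist's pose just before it. There is no depth.
- order.hand_in(): hands the job in; it is judged then, once.
Trained networks look in a picture, given as the dict that the camera call returned (one of the last four; its "shot" number tells which), for a name from the list of things; names that differ only in an ending like _2 or _b are one class to them, and where a whole thing is asked for, a point or a joint stands for the part that bears it (a point fixed in the world has none). Each returns a list of dicts, best first, with "conf" (0 to 1); they miss things now and then, are a little off and sometimes report something else, mostly with a low value. They report only what shows in the picture. A call takes as long as a camera call.
- nets.find_in(target, picture): "at" ([x, y, z] in m, in world coordinates, good to about 4 mm: the middle of the surface that is visible of it).
- nets.masks_of(target, picture): "region" (384x512 bool, what is visible of it).
The state is a dict: "time_s": time; "qpos": joint angles; "joint_vel": joint speeds; "tau": joint torques, N m; "tool_pos": TCP position; "tcp_rot": TCP orientation; "ft_force": force on the tool from outside, world axes, zero at the start; "torque": the same for the moment, N m; "finger_gap": finger opening in m; "grip_force": force on a finger pad.
Only numpy, scipy, OpenCV 4.12 (cv2) and the standard library are available. Lean on these libraries where they do the work, as an engineer would, in place of code of your own. Each camera call takes 0.05 s, during which the arm holds its last target. There are 200 camera calls.

## Working session

There is one attempt and no reset: what is moved stays moved. The work goes in short steps, Python scripts to look and compute and a tool call to move; the robot and the scene stay as the last step left them, time stands still between calls to the robot, and variables do not carry over. Pictures are saved under pics/ and viewed, at most 14 in all, crops included, and the job is handed in when it is done.

Besides the shell and the picture viewer there is one more tool, called by a JSON object that holds its "method" and its "body". move_arm: Moves the arm, as the interface text tells. Its arguments: {"type":"object","properties":{"increments":{"type":"array"},"gripper":{"type":"number"},"newtons":{"type":"number"}},"required":["increments"]}

```bash
mkdir -p pics; cat > h.py <<'E'
import numpy as np, cv2
from scipy.spatial.transform import Rotation as Ro
from cell import read_state, cams, order, nets
def K(p):
    f=192/np.tan(np.radians(p["vertical_fov"])/2); return f,p["cx"],p["cy"]
def save(p,n,s=1): 
    im=cv2.cvtColor(p["pixels"],cv2.COLOR_RGB2BGR); cv2.imwrite("pics/"+n,im)
def pose():
    s=read_state(); return np.array(s["tool_pos"]),Ro.from_quat(s["tcp_rot"])
def RT(p,ps=None):
    if "R" in p: return np.array(p["R"]),np.array(p["t"])
    T=np.array(p["tool_from_camera"]); pos,r=ps
    Rw=r.as_matrix()@T[:3,:3]; c=r.as_matrix()@T[:3,3]+pos
    return Rw.T,-Rw.T@c
def ray(p,u,v,z,ps=None):
    f,cx,cy=K(p); R,t=RT(p,ps); d=R.T@np.array([(u-cx)/f,(v-cy)/f,1]); c=-R.T@t
    return c+d*(z-c[2])/d[2]
def proj(p,X,ps=None):
    f,cx,cy=K(p); R,t=RT(p,ps); c=R@np.array(X)+t; return f*c[0]/c[2]+cx,f*c[1]/c[2]+cy
E
python3 - <<'E'
from h import *
s=read_state(); print(s["time_s"],s["tcp_rot"])
a=[]
for c in("scene","side"):
    p=cams.grab_frame(c); a.append(p["pixels"])
    save(p,c+"0.png")
    for n in "sled_lug psu_centre logbook_centre controller_centre keeper_knob bottle_centre tin_centre cutters_centre dock_pocket stand_centre keeper".split():
        try: print(c,n,[(np.round(d["at"],3).tolist(),round(d["conf"],2)) for d in nets.find_in(n,p)[:2]])
        except Exception as e: print(n,e)
E
```

```text
0.0 [ 9.92577990e-01  1.21607900e-01  4.54299339e-05 -6.70750064e-04]
scene sled_lug [([0.582, -0.231, 0.02], 0.7)]
scene psu_centre [([0.622, -0.216, 0.036], 0.78)]
scene logbook_centre [([0.608, -0.205, 0.077], 0.62)]
scene controller_centre [([0.626, -0.224, 0.107], 0.8)]
scene keeper_knob [([0.55, 0.288, 0.016], 0.95)]
scene bottle_centre [([0.603, 0.034, 0.068], 0.76)]
scene tin_centre [([0.578, -0.227, 0.016], 0.65)]
scene cutters_centre [([0.366, 0.34, 0.01], 0.87)]
scene dock_pocket [([0.529, 0.203, 0.003], 0.75)]
scene stand_centre [([0.617, -0.161, 0.009], 0.51)]
scene keeper [([0.547, 0.288, 0.018], 0.95)]
side sled_lug [([0.582, -0.232, 0.017], 0.52)]
side psu_centre [([0.644, -0.181, 0.036], 0.75), ([0.531, 0.205, 0.005], 0.46)]
side logbook_centre [([0.681, -0.208, 0.079], 0.65)]
side controller_centre [([0.605, 0.041, 0.075], 0.71), ([0.637, -0.222, 0.109], 0.59)]
side keeper_knob [([0.546, 0.287, 0.02], 0.62), ([0.645, -0.181, 0.037], 0.21)]
side bottle_centre [([0.604, 0.04, 0.073], 0.74)]
side tin_centre [([0.416, 0.027, 0.018], 0.58)]
side cutters_centre [([0.364, 0.338, 0.014], 0.92), ([0.547, 0.286, 0.02], 0.38)]
side dock_pocket [([0.533, 0.205, 0.009], 0.91)]
side stand_centre [([0.614, -0.171, 0.01], 0.89)]
side keeper [([0.548, 0.288, 0.018], 0.63)]
```

View pics/scene0.png

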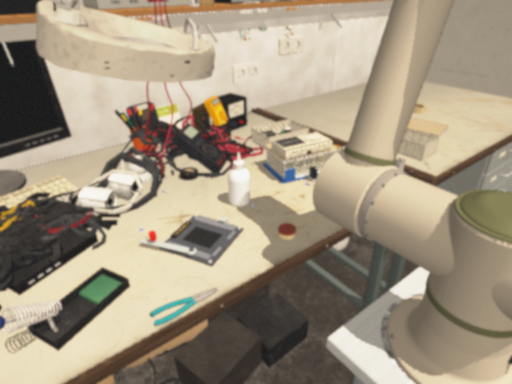

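View pics/side0.png

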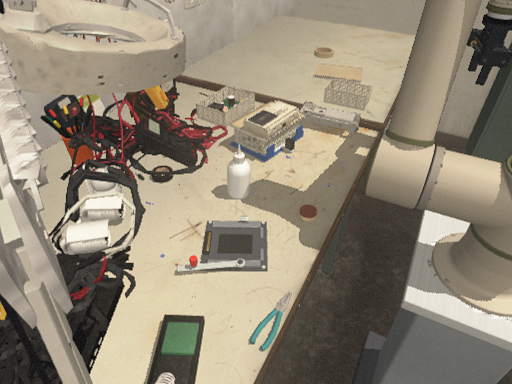

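The scene view has the stack at (300,155), the bottle at (238,185), the dock at (205,238), the red knob at (152,236) and the tin at (287,230). In the side view the lug is at (290,143), the knob at (193,261) and the pivot at (240,263). Next I'll plan the move to a pose where the wrist camera can see the lug.

```bash
cat >> h.py <<'E'
def plan(pos,yaw,lean,flip=0):
    """target: tool y horizontal; tool z leaned so that it points down and ahead (along yaw dir) by lean"""
    p0,r0=pose(); r1=tgt(yaw,lean,flip)
    d=(r0.inv()*r1).as_rotvec(); n=int(np.ceil(np.linalg.norm(d)/0.11))
    print("turn total",np.round(d,3),"rows",n,"each",np.round(d/max(n,1),4))
    for nm,r in(("shift in old frame",r0),("in new frame",r1)):
        s=r.inv().apply(np.array(pos)-p0)*100; print(nm,np.round(s,2),"norm",round(np.linalg.norm(s),2))
def tgt(yaw,lean,flip=0):
    c,s=np.cos(yaw),np.sin(yaw); f=np.array([c,s,0]); 
    z=np.sin(lean)*f-np.cos(lean)*np.array([0,0,1]); y=np.array([s,-c,0])
    if flip: y=-y
    return Ro.from_matrix(np.column_stack([np.cross(y,z),y,z]))
E
python3 - <<'E'
from h import *
p=cams.grab_frame("wrist"); print(np.round(p["tool_from_camera"],3).tolist(),p["vertical_fov"])
p=cams.grab_frame("side")
print("knob",ray(p,193,259,.04),"pivot",ray(p,240,263,.018),"dock corners",[np.round(ray(p,u,v,.01),3).tolist() for u,v in((206,221),(265,223),(267,269),(178,272))])
print("stand corner",[np.round(ray(p,u,v,.003),3).tolist() for u,v in((270,161),(303,142),(232,150))])
plan([.40,-.25,.22],0.2,.5)
E
```

```text
[[-0.0, -0.959, -0.282, 0.073], [1.0, -0.0, 0.0, 0.0], [-0.0, -0.282, 0.959, -0.146], [0.0, 0.0, 0.0, 1.0]] 63.73945848478484
knob [0.57398845 0.29613239 0.04      ] pivot [0.48883233 0.24367079 0.018     ] dock corners [[0.631, 0.162, 0.01], [0.498, 0.099, 0.01], [0.432, 0.225, 0.01], [0.599, 0.322, 0.01]]
stand corner [[0.606, -0.156, 0.003], [0.556, -0.307, 0.003], [0.739, -0.153, 0.003]]
turn total [-0.011  0.5    0.043] rows 5 each [-0.0022  0.1     0.0086]
shift in old frame [ 32.78 -18.58   1.87] norm 37.73
in new frame [ 27.13 -20.    16.96] norm 37.73
```

```bash
python3 - <<'E'
from h import *
plan([.44,-.18,.20],-0.33,.55)
E
```

```text
turn total [-0.158  0.535  0.559] rows 8 each [-0.0197  0.0668  0.0699]
shift in old frame [ 38.36 -24.41   3.87] norm 45.63
in new frame [ 14.14 -41.32  13.21] norm 45.63
```

{"method": "move_arm", "body": {"increments": [{"x":3.2,"y":-2.0,"z":0.3},{"x":3.2,"y":-2.0,"z":0.3},{"x":3.2,"y":-2.0,"z":0.3},{"x":3.2,"y":-2.0,"z":0.3},{"x":3.2,"y":-2.0,"z":0.3},{"x":3.2,"y":-2.0,"z":0.3},{"x":3.2,"y":-2.0,"z":0.3},{"x":3.2,"y":-2.0,"z":0.3},{"x":3.2,"y":-2.0,"z":0.3},{"x":3.2,"y":-2.0,"z":0.3}], "gripper": 0.3}}

```text
$.increments[0]: bad value
```

{"method": "move_arm", "body": {"increments": [{"x":3.2,"y":-2.0,"z":0.3},{"x":3.2,"y":-2.0,"z":0.3},{"rx":-0.02,"ry":0.067,"rz":0.07},{"rx":-0.02,"ry":0.067,"rz":0.07},{"rx":-0.02,"ry":0.067,"rz":0.07},{"rx":-0.02,"ry":0.067,"rz":0.07},{"rx":-0.02,"ry":0.067,"rz":0.07},{"rx":-0.02,"ry":0.067,"rz":0.07},{"rx":-0.02,"ry":0.067,"rz":0.07},{"rx":-0.02,"ry":0.067,"rz":0.07}]}}

```text
$.increments[0]: bad value
```

```bash
python3 - <<'E'
from h import *
s=read_state(); print(s["time_s"],s["tool_pos"],pose()[1].as_matrix().round(3).tolist(),s["finger_gap"])
ps=pose();p=cams.grab_frame("wrist"); save(p,"w1.png")
np.save("w1pose.npy",np.r_[ps[0],ps[1].as_quat()])
for n in "sled_lug psu_centre logbook_centre controller_centre stand_centre".split():
    print(n,[(np.round(d["at"],3).tolist(),round(d["conf"],2)) for d in nets.find_in(n,p)[:2]])
for n in ("sled_lug",):
    m=nets.masks_of(n,p)
    if m:
        v,u=np.where(m[0]["region"]); print(u.min(),u.max(),v.min(),v.max(),u.mean(),v.mean())
E
```

```text
1.3 [ 0.12671518 -0.50947706  0.23874393] [[0.97, 0.241, 0.0], [0.241, -0.97, -0.0], [0.0, 0.0, -1.0]] 0.08810854081997291
sled_lug []
psu_centre []
logbook_centre []
controller_centre []
stand_centre []
```

View pics/w1.png

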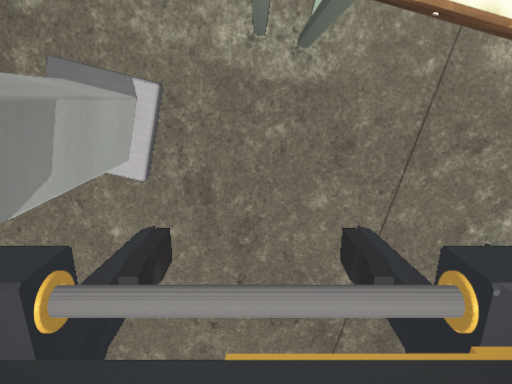

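The move was refused, so the arm hasn't left its start pose; the wrist view shows only floor. I'll try again with all six keys in each row.

{"method": "move_arm", "body": {"increments": [{"x":3.2,"y":-2.0,"z":0.3,"rx":0,"ry":0,"rz":0},{"x":3.2,"y":-2.0,"z":0.3,"rx":0,"ry":0,"rz":0},{"x":3.2,"y":-2.0,"z":0.3,"rx":0,"ry":0,"rz":0},{"x":3.2,"y":-2.0,"z":0.3,"rx":0,"ry":0,"rz":0},{"x":3.2,"y":-2.0,"z":0.3,"rx":0,"ry":0,"rz":0},{"x":3.2,"y":-2.0,"z":0.3,"rx":0,"ry":0,"rz":0},{"x":3.2,"y":-2.0,"z":0.3,"rx":0,"ry":0,"rz":0},{"x":3.2,"y":-2.0,"z":0.3,"rx":0,"ry":0,"rz":0},{"x":3.2,"y":-2.0,"z":0.3,"rx":0,"ry":0,"rz":0},{"x":3.2,"y":-2.0,"z":0.3,"rx":0,"ry":0,"rz":0}], "gripper": 0.3}}

```text
time_s: 2.48
tool_pos: [0.39, -0.2366, 0.2088]
tcp_rot: [0.993, 0.122, 0.0, 0.0]
ft_force: [-0.3, -0.4, -0.9]
finger_gap: 0.0617
grip_force: 0.0
```

{"method": "move_arm", "body": {"increments": [{"x":3.2,"y":-2.0,"z":0.0,"rx":0,"ry":0,"rz":0},{"x":2.0,"y":-2.0,"z":0.0,"rx":0,"ry":0,"rz":0},{"x":0,"y":0,"z":0,"rx":-0.02,"ry":0.067,"rz":0.07},{"x":0,"y":0,"z":0,"rx":-0.02,"ry":0.067,"rz":0.07},{"x":0,"y":0,"z":0,"rx":-0.02,"ry":0.067,"rz":0.07},{"x":0,"y":0,"z":0,"rx":-0.02,"ry":0.067,"rz":0.07},{"x":0,"y":0,"z":0,"rx":-0.02,"ry":0.067,"rz":0.07},{"x":0,"y":0,"z":0,"rx":-0.02,"ry":0.067,"rz":0.07},{"x":0,"y":0,"z":0,"rx":-0.02,"ry":0.067,"rz":0.07},{"x":0,"y":0,"z":0,"rx":-0.02,"ry":0.067,"rz":0.07}]}}

```text
time_s: 3.32
tool_pos: [0.4296, -0.1871, 0.209]
tcp_rot: [0.948, -0.16, 0.27, 0.046]
ft_force: [0.9, 0.1, -0.0]
finger_gap: 0.0617
grip_force: 0.0
```

```bash
cat > look.py <<'E'
from h import *
import sys
s=read_state(); print(s["time_s"],np.round(s["tool_pos"],4),pose()[1].as_matrix().round(3).tolist(),s["finger_gap"])
ps=pose();p=cams.grab_frame("wrist"); save(p,sys.argv[1]+".png")
np.savez(sys.argv[1],pos=ps[0],q=ps[1].as_quat(),T=p["tool_from_camera"],fov=p["vertical_fov"],c=[p["cx"],p["cy"]])
for n in sys.argv[2:]:
    print(n,[(np.round(d["at"],3).tolist(),round(d["conf"],2)) for d in nets.find_in(n,p)[:2]])
    m=nets.masks_of(n,p)
    if m:
        v,u=np.where(m[0]["region"]); print("   mask",u.min(),u.max(),v.min(),v.max(),u.mean().round(1),v.mean().round(1))
E
cat >> h.py <<'E'
def load(n):
    d=np.load(n+".npz"); return dict(tool_from_camera=d["T"],vertical_fov=float(d["fov"]),cx=float(d["c"][0]),cy=float(d["c"][1])),(d["pos"],Ro.from_quat(d["q"]))
E
python3 look.py w2 sled_lug psu_centre logbook_centre controller_centre stand_centre; cp w2.png pics 2>/dev/null
```

```text
3.3167 [ 0.4296 -0.1871  0.209 ] [[0.802, -0.329, 0.498], [-0.279, -0.944, -0.174], [0.527, 0.001, -0.85]] 0.06172876343751356
sled_lug [([0.595, -0.236, 0.012], 0.77)]
   mask 216 288 110 147 253.3 122.9
psu_centre [([0.611, -0.247, 0.036], 0.57)]
   mask 178 329 89 116 252.8 102.1
logbook_centre [([0.609, -0.318, 0.081], 0.64)]
   mask 0 74 117 194 32.3 158.7
controller_centre [([0.631, -0.244, 0.111], 0.68), ([0.612, -0.249, 0.036], 0.2)]
   mask 156 330 0 96 239.7 43.3
stand_centre [([0.605, -0.236, 0.013], 0.62)]
   mask 172 334 92 132 252.4 116.2
```

View pics/w2.png

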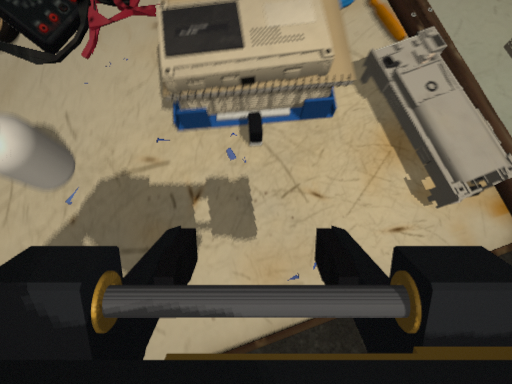

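The lug is centred at (255,127), with its top face around (256,118) and its front foot at (256,141). The stand's front foot runs from (177,129) to (334,114).

```bash
python3 - <<'E'
from h import *
p,ps=load("w2")
im=cv2.imread("pics/w2.png"); cv2.imwrite("pics/w2c.png",cv2.resize(im[75:155,160:350],None,fx=4,fy=4,interpolation=cv2.INTER_CUBIC))
for u,v,z in((255,141,.009),(255,127,.026),(177,129,.0),(334,114,.0)):
    print(u,v,np.round(ray(p,u,v,z,ps),4))
a,b=ray(p,177,129,0,ps),ray(p,334,114,0,ps); d=a-b; print("yaw",np.arctan2(-d[0],d[1]),np.linalg.norm(d))
E
```

```text
255 141 [ 0.5705 -0.2357  0.009 ]
255 127 [ 0.5808 -0.2394  0.026 ]
177 129 [ 0.6243 -0.1456  0.    ]
334 114 [ 0.5766 -0.3498  0.    ]
yaw -0.22959401746315536 0.20972552729286395
```

View pics/w2c.png

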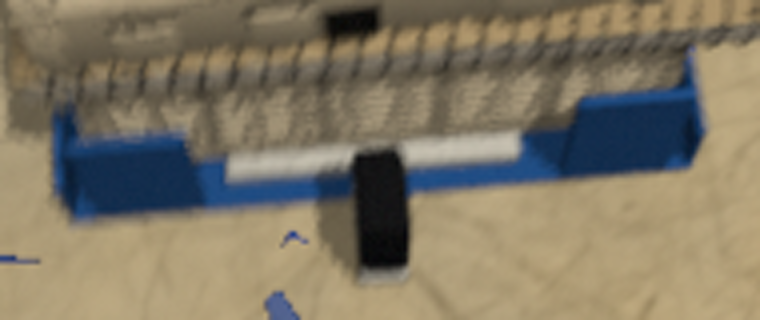

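```bash
python3 - <<'E'
from h import *
p,ps=load("w2")
a,b=ray(p,178.7,129.5,0,ps),ray(p,332.5,116.2,0,ps); d=a-b; y=np.arctan2(-d[0],d[1]); print("yaw",y,np.linalg.norm(d))
f=np.array([np.cos(y),np.sin(y),0]); m=(a+b)/2; print("stand centre",m+.075*f, "lug from stand",m-.015*f)
print("lug from bottom", ray(p,255.7,141.8,.009,ps)+.014*f,"from top", ray(p,254.7,112.5,.043,ps)-.014*f)
E
```

```text
yaw -0.2396385153676638 0.20497754913857943
stand centre [ 6.71411995e-01 -2.64900757e-01 -2.77555756e-17] lug from stand [ 5.83983850e-01 -2.43539124e-01 -2.77555756e-17]
lug from bottom [ 0.58274222 -0.23954831  0.009     ] from top [ 0.57703679 -0.23908625  0.043     ]
```

```bash
python3 - <<'E'
from h import *
r=tgt(-.24,.65); z=r.as_matrix()[:,2]; g=np.array([.582,-.240,.028])+.019*z; print(g); plan(g-.08*z,-.24,.65)
E
```

```text
[ 0.59316897 -0.24273323  0.01287441]
turn total [ 0.053  0.099 -0.074] rows 2 each [ 0.0263  0.0493 -0.037 ]
shift in old frame [ 3.66  0.4  17.77] norm 18.15
in new frame [ 1.82  1.55 17.99] norm 18.15
```

{"method": "move_arm", "body": {"increments": [{"x":0,"y":0,"z":0,"rx":0.026,"ry":0.049,"rz":-0.037},{"x":0,"y":0,"z":0,"rx":0.027,"ry":0.05,"rz":-0.037},{"x":0.3,"y":0.26,"z":3.0,"rx":0,"ry":0,"rz":0},{"x":0.3,"y":0.26,"z":3.0,"rx":0,"ry":0,"rz":0},{"x":0.3,"y":0.26,"z":3.0,"rx":0,"ry":0,"rz":0},{"x":0.3,"y":0.26,"z":3.0,"rx":0,"ry":0,"rz":0},{"x":0.3,"y":0.26,"z":3.0,"rx":0,"ry":0,"rz":0},{"x":0.3,"y":0.26,"z":3.0,"rx":0,"ry":0,"rz":0},{"x":0,"y":0,"z":0,"rx":0,"ry":0,"rz":0}], "gripper": 0.4}}

```text
time_s: 4.62
tool_pos: [0.5466, -0.2313, 0.0715]
tcp_rot: [0.942, -0.115, 0.314, 0.037]
ft_force: [0.1, 0.9, -1.0]
finger_gap: 0.0532
grip_force: 0.0
```

```bash
python3 look.py w3 sled_lug; python3 - <<'E'
from h import *
p,ps=load("w3"); z=ps[1].as_matrix()[:,2]; print(proj(p,[.582,-.24,.043],ps),proj(p,[.582,-.24,.026],ps))
r=tgt(-.24,.65); g=np.array([.582,-.240,.028])+.019*r.as_matrix()[:,2]; plan(g,-.24,.65)
im=cv2.imread("pics/w3.png"); cv2.imwrite("pics/w3c.png",cv2.resize(im[100:384,120:400],None,fx=2,fy=2))
E
```

```text
4.6167 [ 0.5466 -0.2313  0.0715] [[0.776, -0.239, 0.584], [-0.193, -0.971, -0.141], [0.601, -0.003, -0.8]] 0.05317793000031341
sled_lug [([0.594, -0.238, 0.011], 0.84)]
   mask 194 314 175 236 254.7 196.1
(np.float64(255.54413202999658), np.float64(196.60109113095402)) (np.float64(255.6153632290756), np.float64(204.5984389298352))
turn total [-0.     0.001 -0.001] rows 1 each [-0.      0.0006 -0.0012]
shift in old frame [0.06 0.   8.02] norm 8.03
in new frame [0.05 0.   8.02] norm 8.03
```

View pics/w3c.png

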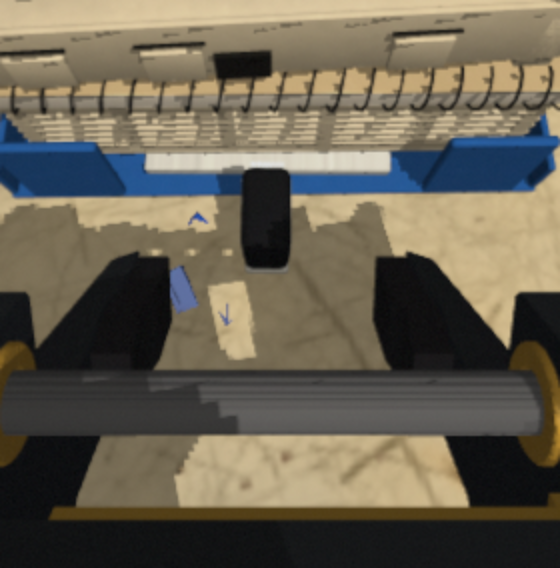

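The lug is centred at u≈253.5, between the fingers, with its top rear edge at v≈184 and its front foot at v≈234.

```bash
python3 - <<'E'
from h import *
p,ps=load("w3"); f=np.array([.971,-.238,0])
print(ray(p,253.5,234,.009,ps)+.014*f,ray(p,253.5,184,.043,ps)-.014*f)
a,b=ray(p,120+18/2,100+196/2,0,ps),ray(p,120+537/2,100+190/2,0,ps);d=a-b;print(np.arctan2(-d[0],d[1]),np.linalg.norm(d),(a+b)/2-.015*f)
a,b=ray(p,120+146/2,100+172/2,.006,ps),ray(p,120+390/2,100+170/2,.006,ps);d=a-b;print(np.arctan2(-d[0],d[1]),np.linalg.norm(d))
E
```

```text
[ 0.57937137 -0.23770593  0.009     ] [ 0.57723762 -0.23745481  0.043     ]
-0.22970451829099892 0.20618538672019035 [ 0.58144472 -0.24244686  0.        ]
-0.23324265966641178 0.09569050217439058
```

{"method": "move_arm", "body": {"increments": [{"x":-0.1,"y":-0.1,"z":2.0,"rx":0,"ry":0,"rz":0},{"x":-0.1,"y":0,"z":2.0,"rx":0,"ry":0,"rz":0},{"x":0,"y":0,"z":1.5,"rx":0,"ry":0,"rz":0},{"x":0,"y":0,"z":1.0,"rx":0,"ry":0,"rz":0},{"x":0,"y":0,"z":0.8,"rx":0,"ry":0,"rz":0},{"x":0,"y":0,"z":0.5,"rx":0,"ry":0,"rz":0},{"x":0,"y":0,"z":0,"rx":0,"ry":0,"rz":0},{"x":0,"y":0,"z":0,"rx":0,"ry":0,"rz":0}]}}

```text
time_s: 5.43
tool_pos: [0.5902, -0.2412, 0.0137]
tcp_rot: [0.941, -0.114, 0.317, 0.038]
ft_force: [-0.7, -0.8, 0.7]
finger_gap: 0.0528
grip_force: 0.0
```

{"method": "move_arm", "body": {"increments": [{"x":0,"y":0,"z":0,"rx":0,"ry":0,"rz":0},{"x":0,"y":0,"z":0,"rx":0,"ry":0,"rz":0},{"x":0,"y":0,"z":0,"rx":0,"ry":0,"rz":0},{"x":0,"y":0,"z":0,"rx":0,"ry":0,"rz":0},{"x":0,"y":0,"z":0,"rx":0,"ry":0,"rz":0},{"x":0,"y":0,"z":0,"rx":0,"ry":0,"rz":0}], "gripper": 1.0, "newtons": 40}}

```text
time_s: 5.93
tool_pos: [0.5903, -0.2409, 0.013]
tcp_rot: [0.941, -0.114, 0.317, 0.038]
ft_force: [-0.7, 0.0, 0.9]
finger_gap: 0.0152
grip_force: 40.0
```

```bash
python3 - <<'E'
from h import *
s=read_state(); print({k:np.round(s[k],3).tolist() for k in("time_s","tool_pos","ft_force","torque","finger_gap","grip_force")})
r=pose()[1]; print(r.as_matrix().round(3).tolist(), "pull 10cm in tool:",r.inv().apply([-9.73,2.3,0]))
E
```

```text
{'time_s': 5.933, 'tool_pos': [0.59, -0.241, 0.013], 'ft_force': [-0.71, 0.019, 0.923], 'torque': [0.029, 0.379, -0.051], 'finger_gap': 0.015, 'grip_force': 40.039}
[[0.773, -0.239, 0.588], [-0.191, -0.971, -0.143], [0.605, -0.001, -0.796]] pull 10cm in tool: [-7.96074371  0.08718068 -6.0482939 ]
```

{"method": "move_arm", "body": {"increments": [{"x":-0.24,"y":0,"z":-0.18,"rx":0,"ry":0,"rz":0},{"x":-0.48,"y":0,"z":-0.36,"rx":0,"ry":0,"rz":0},{"x":-0.56,"y":0.01,"z":-0.43,"rx":0,"ry":0,"rz":0},{"x":-0.56,"y":0.01,"z":-0.43,"rx":0,"ry":0,"rz":0},{"x":-0.56,"y":0.01,"z":-0.43,"rx":0,"ry":0,"rz":0},{"x":-0.56,"y":0.01,"z":-0.43,"rx":0,"ry":0,"rz":0},{"x":-0.56,"y":0.01,"z":-0.43,"rx":0,"ry":0,"rz":0}]}}

```text
time_s: 6.52
tool_pos: [0.5483, -0.2317, 0.014]
tcp_rot: [0.94, -0.114, 0.318, 0.038]
ft_force: [16.6, -4.0, -7.8]
finger_gap: 0.0155
grip_force: 40.0
```

```bash
python3 - <<'E'
from h import *
s=read_state(); print({k:np.round(s[k],3).tolist() for k in("time_s","tool_pos","ft_force","torque","finger_gap","grip_force")})
p=cams.grab_frame("side"); save(p,"s1.png")
for n in("sled_lug","controller_centre"): print(n,[(np.round(d["at"],3).tolist(),round(d["conf"],2)) for d in nets.find_in(n,p)[:2]])
im=cv2.imread("pics/s1.png"); cv2.imwrite("pics/s1c.png",cv2.resize(im[60:240,180:420],None,fx=3,fy=3))
E
```

```text
{'time_s': 6.517, 'tool_pos': [0.548, -0.232, 0.014], 'ft_force': [16.6, -3.958, -7.802], 'torque': [-0.129, -0.954, 0.063], 'finger_gap': 0.016, 'grip_force': 39.999}
sled_lug [([0.587, -0.213, 0.006], 0.56)]
controller_centre [([0.629, -0.219, 0.11], 0.95)]
```

View pics/s1c.png

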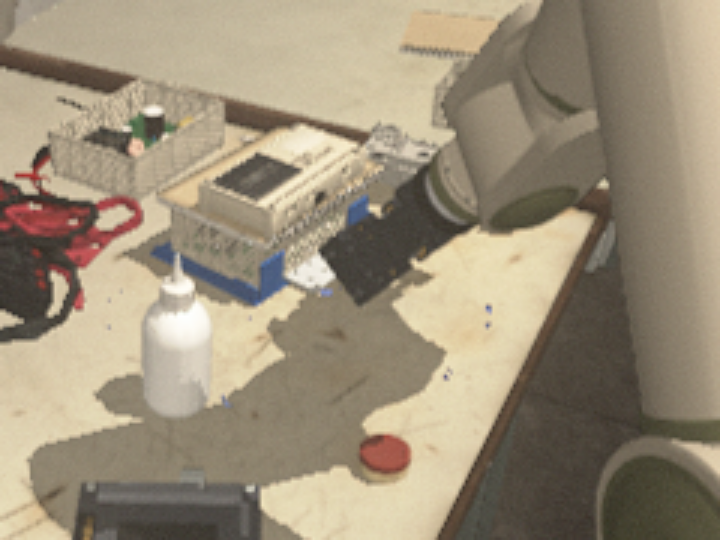

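The white plate shows in front of the stack at (310,270) in the crop, and the stack is still standing. I'll keep pulling.

{"method": "move_arm", "body": {"increments": [{"x":-0.56,"y":0,"z":-0.43,"rx":0,"ry":0,"rz":0},{"x":-0.56,"y":0,"z":-0.43,"rx":0,"ry":0,"rz":0},{"x":-0.56,"y":0,"z":-0.43,"rx":0,"ry":0,"rz":0},{"x":-0.56,"y":0,"z":-0.43,"rx":0,"ry":0,"rz":0},{"x":-0.56,"y":0,"z":-0.43,"rx":0,"ry":0,"rz":0},{"x":-0.56,"y":0,"z":-0.43,"rx":0,"ry":0,"rz":0},{"x":-0.56,"y":0,"z":-0.43,"rx":0,"ry":0,"rz":0},{"x":-0.56,"y":0,"z":-0.43,"rx":0,"ry":0,"rz":0},{"x":-0.56,"y":0,"z":-0.43,"rx":0,"ry":0,"rz":0},{"x":-0.56,"y":0,"z":-0.43,"rx":0,"ry":0,"rz":0}]}}

```text
time_s: 7.5
tool_pos: [0.478, -0.2142, 0.0134]
tcp_rot: [0.941, -0.114, 0.317, 0.038]
ft_force: [-1.1, -0.3, -1.5]
finger_gap: 0.0159
grip_force: 40.0
```

{"method": "move_arm", "body": {"increments": [{"x":-0.56,"y":0,"z":-0.43,"rx":0,"ry":0,"rz":0},{"x":-0.56,"y":0,"z":-0.43,"rx":0,"ry":0,"rz":0},{"x":-0.56,"y":0,"z":-0.43,"rx":0,"ry":0,"rz":0},{"x":-0.56,"y":0,"z":-0.43,"rx":0,"ry":0,"rz":0},{"x":-0.56,"y":0,"z":-0.43,"rx":0,"ry":0,"rz":0},{"x":0,"y":0,"z":0,"rx":0,"ry":0,"rz":0},{"x":0,"y":0,"z":0,"rx":0,"ry":0,"rz":0},{"x":0,"y":0,"z":0,"rx":0,"ry":0,"rz":0}]}}

```text
time_s: 8.17
tool_pos: [0.4444, -0.206, 0.0137]
tcp_rot: [0.941, -0.114, 0.317, 0.038]
ft_force: [0.3, 1.1, -1.9]
finger_gap: 0.0154
grip_force: 40.0
```

```bash
python3 look.py w4 sled_lug sled_plate psu_centre; python3 - <<'E'
from h import *
p,ps=load("w4")
s=read_state(); print({k:np.round(s[k],3).tolist() for k in("time_s","tool_pos","ft_force","torque","finger_gap","grip_force")})
q=cams.grab_frame("side")
b=cv2.imread("pics/w4.png"); a=cv2.cvtColor(q["pixels"],cv2.COLOR_RGB2BGR)[70:230,190:400]; a=cv2.resize(a,(400,305))
cv2.imwrite("pics/c4.png",np.vstack([cv2.resize(b,(400,300)),a[:300]]))
E
```

```text
8.1667 [ 0.4444 -0.206   0.0137] [[0.773, -0.239, 0.587], [-0.191, -0.971, -0.144], [0.605, -0.0, -0.796]] 0.01539397383018743
sled_lug [([0.497, -0.214, 0.015], 0.93)]
   mask 169 342 64 285 255.4 156.1
sled_plate [([0.494, -0.215, 0.006], 0.71)]
   mask 169 344 0 30 255.4 14.2
psu_centre [([0.603, -0.247, 0.017], 0.82)]
   mask 168 344 0 30 255.4 14.1
{'time_s': 8.517, 'tool_pos': [0.444, -0.206, 0.014], 'ft_force': [0.66, -0.036, -2.083], 'torque': [0.141, 0.55, -0.001], 'finger_gap': 0.016, 'grip_force': 39.998}
```

View pics/c4.png

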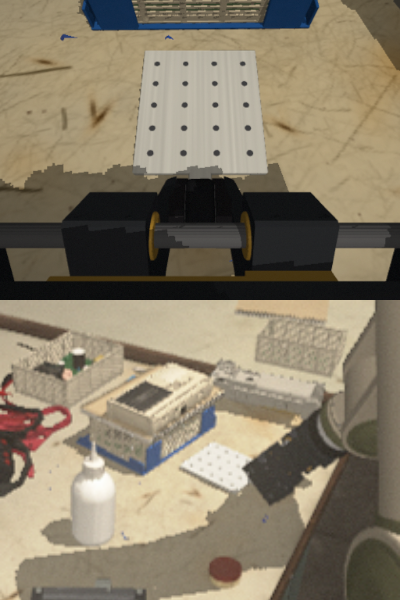

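The sled is fully out, about 20 mm clear of the stand, and the stack has settled level in the stand. Next I'll work out where the sled sits in the tool frame.

```bash
cat > sled.py <<'E'
from h import *
import sys
def sled(name,guess):
    p,ps=load(name); f,cx,cy=K(p)
    g=cv2.cvtColor(cv2.imread(f"pics/{name}.png"),cv2.COLOR_BGR2GRAY)
    c=cv2.cornerSubPix(g,np.array(guess,np.float32).reshape(-1,1,2),(4,4),(-1,-1),(3,30,.01)).reshape(-1,2)
    # sled frame, order: rear-left, rear-right, front-right, front-left, plate top
    o=np.array([[.055,.048,.003],[.055,-.048,.003],[-.055,-.048,.003],[-.055,.048,.003]])
    ok,rv,tv=cv2.solvePnP(o,c.astype(float),np.array([[f,0,cx],[0,f,cy],[0,0,1]]),None)
    C=np.eye(4); C[:3,:3]=cv2.Rodrigues(rv)[0]; C[:3,3]=tv[:,0]
    T=np.array(p["tool_from_camera"])@C; W=np.eye(4); W[:3,:3]=ps[1].as_matrix(); W[:3,3]=ps[0]
    print("corners",c.round(1).tolist()); return T,W@T
if __name__=="__main__":
    T,W=sled("w4",[(185.6,65),(325,66.5),(342,221),(171.5,221)])
    print("tool<-plate",T.round(4).tolist()); print("world plate",W[:3,3].round(4),"x",W[:3,0].round(3),"z",W[:3,2].round(3))
    print("lug in tool",(T@[-.0805,0,.020,1]).round(4)); np.save("T.npy",T)
E
python3 sled.py
```

```text
corners [[185.5, 64.69999694824219], [325.0, 64.5], [342.29998779296875, 220.89999389648438], [169.39999389648438, 221.39999389648438]]
tool<-plate [[0.7956, -0.0022, 0.6058, 0.0495], [-0.0033, -1.0, 0.0008, 0.0001], [0.6058, -0.0027, -0.7956, 0.0498], [0.0, 0.0, 0.0, 1.0]]
world plate [ 0.5119 -0.2227  0.004 ] x [ 0.972 -0.236 -0.001] z [ 0.001 -0.001  1.   ]
lug in tool [-2.40e-03  4.00e-04 -1.49e-02  1.00e+00]
```

{"method": "move_arm", "body": {"increments": [{"x":0.6,"y":0,"z":-0.8,"rx":0,"ry":0,"rz":0},{"x":1.2,"y":0,"z":-1.6,"rx":0,"ry":0,"rz":0},{"x":1.8,"y":0,"z":-2.4,"rx":0,"ry":0,"rz":0},{"x":1.8,"y":0,"z":-2.4,"rx":0,"ry":0,"rz":0},{"x":1.8,"y":0,"z":-2.4,"rx":0,"ry":0,"rz":0},{"x":1.8,"y":0,"z":-2.4,"rx":0,"ry":0,"rz":0},{"x":1.8,"y":0,"z":-2.4,"rx":0,"ry":0,"rz":0},{"x":1.2,"y":0,"z":-1.6,"rx":0,"ry":0,"rz":0},{"x":0.6,"y":0,"z":-0.8,"rx":0,"ry":0,"rz":0}], "gripper": 1.0, "newtons": 60}}

```text
time_s: 9.32
tool_pos: [0.445, -0.2055, 0.1953]
tcp_rot: [0.94, -0.112, 0.321, 0.036]
ft_force: [0.4, -0.4, -1.3]
finger_gap: 0.0157
grip_force: 60.0
```

```bash
python3 - <<'E'
from h import *
plan([.40,-.01,.22],.15,.65)
E
```

```text
turn total [ 0.232 -0.009 -0.309] rows 4 each [ 0.0579 -0.0022 -0.0772]
shift in old frame [ -5.62 -17.97  -7.37] norm 20.22
in new frame [  0.28 -20.01  -2.89] norm 20.22
```

{"method": "move_arm", "body": {"increments": [{"x":0,"y":-0.5,"z":0,"rx":0.046,"ry":-0.002,"rz":-0.062},{"x":0,"y":-1,"z":0,"rx":0.046,"ry":-0.002,"rz":-0.062},{"x":0,"y":-2,"z":0,"rx":0.046,"ry":-0.002,"rz":-0.062},{"x":0,"y":-2.5,"z":0,"rx":0.046,"ry":-0.002,"rz":-0.062},{"x":0,"y":-2.5,"z":0,"rx":0.046,"ry":-0.002,"rz":-0.062},{"x":0.5,"y":-2.5,"z":-0.5,"rx":0,"ry":0,"rz":0},{"x":0.5,"y":-2.5,"z":-0.5,"rx":0,"ry":0,"rz":0},{"x":0.5,"y":-2.5,"z":-0.5,"rx":0,"ry":0,"rz":0},{"x":0.5,"y":-1.5,"z":-0.5,"rx":0,"ry":0,"rz":0},{"x":0,"y":-1,"z":0,"rx":0,"ry":0,"rz":0}]}}

```text
time_s: 10.15
tool_pos: [0.4362, -0.0196, 0.222]
tcp_rot: [0.945, 0.072, 0.317, -0.024]
ft_force: [0.3, -0.8, -2.2]
finger_gap: 0.0155
grip_force: 60.0
```

```bash
python3 look.py w5 dock_pocket keeper_knob; python3 - <<'E'
import cv2
im=cv2.imread("pics/w5.png"); cv2.imwrite("pics/w5c.png",cv2.resize(im[0:270,0:360],None,fx=2.2,fy=2.2,interpolation=cv2.INTER_CUBIC))
E
```

```text
10.15 [ 0.4362 -0.0196  0.222 ] [[0.788, 0.151, 0.597], [0.12, -0.989, 0.092], [0.604, -0.001, -0.797]] 0.015492289255265025
dock_pocket [([0.534, 0.196, 0.008], 0.65)]
   mask 15 171 116 251 101.2 181.0
keeper_knob [([0.54, 0.284, 0.017], 0.79)]
   mask 17 61 116 208 41.4 160.3
```

View pics/w5c.png

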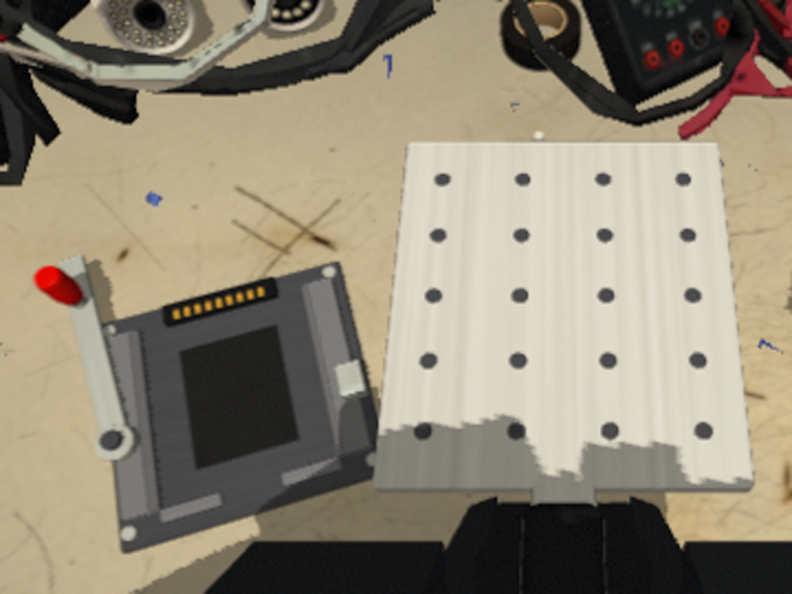

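In the crop, the dock's corner screws are at (111,329), (329,272), (373,459) and (128,534). The lip gap ends are at (221,497) and (282,478), the pivot is at (111,440), and the knob's top is at (47,278) with its base at (70,293). The sled is held square.

```bash
python3 - <<'E'
from h import *
p,ps=load("w5"); r=lambda u,v,z: ray(p,u/2.2,v/2.2,z,ps)
S={n:r(u,v,.007) for n,u,v in(("RL",111,329),("RR",329,272),("FR",373,459),("FL",128,534))}
c=sum(S.values())/4
dx=(S["RL"]+S["RR"]-S["FL"]-S["FR"])/2; dy=(S["RL"]+S["FL"]-S["RR"]-S["FR"])/2
print("screw centre",c.round(4),"yaw",np.arctan2(dx[1],dx[0]),np.arctan2(-dy[0],dy[1]),np.linalg.norm(dx),np.linalg.norm(dy))
y=(np.arctan2(dx[1],dx[0])+np.arctan2(-dy[0],dy[1]))/2; R=np.array([[np.cos(y),np.sin(y)],[-np.sin(y),np.cos(y)]])
L=lambda X:(R@(X-c)[:2]*1000).round(1)
for n,u,v,z in(("lipL inner",221,497,.01),("lipR inner",282,478,.01),("lipL outer",160,517,.010),("lipR outer",338,462,.010),("pivot",113,440,.02),("knobtop",47,278,.049),("knobfoot",70,293,.023),("conn L",164,322,.01),("conn R",277,292,.01),("base RL",108,322,.006),("base RR",339,263,.006),("base FL",122,545,.006),("darkRL",180,352,.006),("darkRR",277,325,.006),("darkFR",299,440,.006),("darkFL",197,468,.006),("railL in rear",141,332,.013),("railL in front",160,488,.013),("railR in rear",305,287,.013),("railR in front",341,445,.013)):
    X=r(u,v,z); print(n,X.round(4),L(X))
E
python3 - <<'E'
import cv2
im=cv2.imread("pics/w5.png"); cv2.imwrite("pics/w5d.png",cv2.resize(im[110:260,10:180],None,fx=4.5,fy=4,interpolation=cv2.INTER_CUBIC))
E
```

```text
screw centre [0.5328 0.1923 0.007 ] yaw 0.45825988765420533 0.46392893726636175 0.13277527228337338 0.13756910417906876
lipL inner [0.4693 0.1789 0.01  ] [-62.8  16.3]
lipR inner [0.4851 0.1484 0.01  ] [-62.2 -18.1]
lipL outer [0.4533 0.2086 0.01  ] [-63.9  50. ]
lipR outer [0.4991 0.1195 0.01  ] [-62.6 -50.2]
pivot [0.49   0.2443 0.02  ] [-15.2  65.6]
knobtop [0.5703 0.297  0.049 ] [80.2 77.1]
knobfoot [0.5752 0.3039 0.023 ] [87.6 81.1]
conn L [0.5705 0.25   0.01  ] [59.4 34.9]
conn R [0.6016 0.1873 0.01  ] [ 59.4 -35.1]
base RL [0.567  0.2875 0.006 ] [73.  70.1]
base RR [0.6306 0.1563 0.006 ] [ 71.6 -75.8]
base FL [0.4356 0.2263 0.006 ] [-71.9  73.7]
darkRL [0.5538 0.2358 0.006 ] [38.2 29.6]
darkRR [0.5809 0.1825 0.006 ] [ 38.7 -30.2]
darkFR [0.5097 0.1472 0.006 ] [-40.8 -30.1]
darkFL [0.4843 0.2003 0.006 ] [-39.8  28.8]
railL in rear [0.5605 0.2592 0.013 ] [54.5 47.6]
railL in front [0.4686 0.2126 0.013 ] [-48.4  46.8]
railR in rear [0.6062 0.1693 0.013 ] [ 55.5 -53.3]
railR in front [0.5084 0.1194 0.013 ] [-54.2 -54.5]
```

View pics/w5d.png

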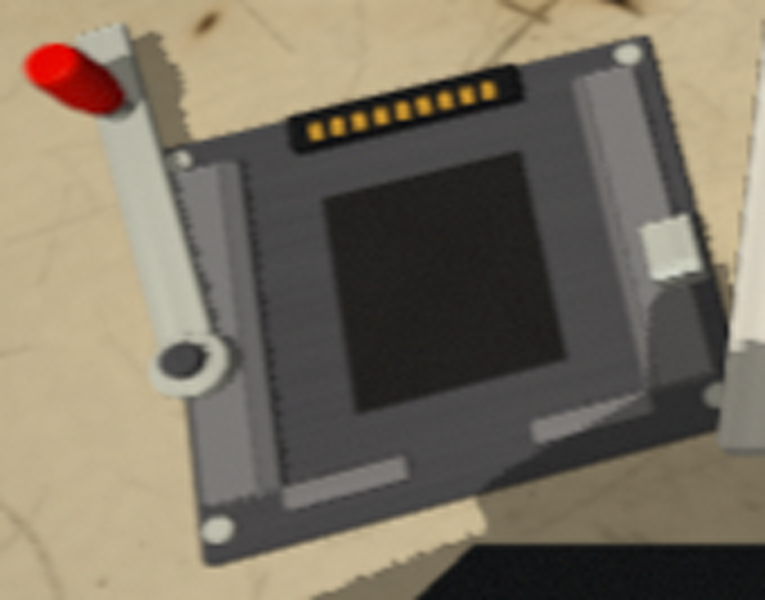

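```bash
cat > dock.py <<'E'
from h import *
def goal(T,c,yaw,z,):
    W=np.eye(4); W[:3,:3]=Ro.from_euler("z",yaw).as_matrix(); W[:3,3]=[c[0],c[1],z]
    return W@np.linalg.inv(T)
def go(G):
    p0,r0=pose(); r1=Ro.from_matrix(G[:3,:3]); d=(r0.inv()*r1).as_rotvec(); n=int(np.ceil(np.linalg.norm(d)/.1))
    print("goal",G[:3,3].round(4),"turn",d.round(4),"n",n,"each",(d/max(n,1)).round(4))
    print("shift old",(r0.inv().apply(G[:3,3]-p0)*100).round(2),"new",(r1.inv().apply(G[:3,3]-p0)*100).round(2))
E
python3 - <<'E'
from dock import *
from sled import sled
T,W=sled("w5",[(408/2.2,142/2.2),(717/2.2,142/2.2),(752/2.2,488/2.2),(375/2.2,488/2.2)])
print(T.round(4).tolist(),W[:3,0].round(3),W[:3,2].round(3)); print(np.load("T.npy").round(4).tolist())
for z in(.10,.01): go(goal(np.load("T.npy"),[.5326,.1918],.461,z))
E
```

```text
corners [[185.39999389648438, 64.5999984741211], [325.0, 64.4000015258789], [342.5, 218.1999969482422], [170.5, 221.8000030517578]]
[[0.7944, -0.0074, 0.6073, 0.0497], [-0.0109, -0.9999, 0.002, 0.0004], [0.6072, -0.0082, -0.7945, 0.0506], [0.0, 0.0, 0.0, 1.0]] [ 0.987  0.162 -0.005] [ 0.005 -0.002  1.   ]
[[0.7956, -0.0022, 0.6058, 0.0495], [-0.0033, -1.0, 0.0008, 0.0001], [0.6058, -0.0027, -0.7956, 0.0498], [0.0, 0.0, 0.0, 1.0]]
goal [0.4701 0.1612 0.1096] turn [ 0.1842  0.0043 -0.247 ] n 4 each [ 0.046   0.0011 -0.0618]
shift old [ -1.87 -17.56  12.54] new [  2.12 -14.92  15.56]
goal [0.4701 0.1612 0.0196] turn [ 0.1842  0.0043 -0.247 ] n 4 each [ 0.046   0.0011 -0.0618]
shift old [ -7.29 -17.54  19.73] new [ -3.34 -14.92  22.72]
```

{"method": "move_arm", "body": {"increments": [{"x":0,"y":0,"z":0,"rx":0.046,"ry":0.001,"rz":-0.062},{"x":0,"y":0,"z":0,"rx":0.046,"ry":0.001,"rz":-0.062},{"x":0,"y":0,"z":0,"rx":0.046,"ry":0.001,"rz":-0.062},{"x":0,"y":0,"z":0,"rx":0.046,"ry":0.001,"rz":-0.062},{"x":1.0,"y":-1.7,"z":0.7,"rx":0,"ry":0,"rz":0},{"x":1.8,"y":-3.0,"z":1.3,"rx":0,"ry":0,"rz":0},{"x":2.0,"y":-3.4,"z":1.5,"rx":0,"ry":0,"rz":0},{"x":1.8,"y":-3.0,"z":1.4,"rx":0,"ry":0,"rz":0},{"x":1.5,"y":-2.4,"z":1.1,"rx":0,"ry":0,"rz":0},{"x":0.8,"y":-1.4,"z":0.6,"rx":0,"ry":0,"rz":0}]}}

```text
time_s: 11.23
tool_pos: [0.4699, 0.163, 0.2218]
tcp_rot: [0.923, 0.216, 0.311, -0.072]
ft_force: [-0.3, -1.3, -1.4]
finger_gap: 0.0155
grip_force: 60.0
```

{"method": "move_arm", "body": {"increments": [{"x":-0.7,"y":0,"z":0.9,"rx":0,"ry":0,"rz":0},{"x":-1.4,"y":0,"z":1.8,"rx":0,"ry":0,"rz":0},{"x":-1.9,"y":0,"z":2.5,"rx":0,"ry":0,"rz":0},{"x":-1.9,"y":0,"z":2.5,"rx":0,"ry":0,"rz":0},{"x":-1.4,"y":0,"z":1.8,"rx":0,"ry":0,"rz":0},{"x":-0.7,"y":0,"z":0.9,"rx":0,"ry":0,"rz":0},{"x":0,"y":0,"z":0,"rx":0,"ry":0,"rz":0},{"x":0,"y":0,"z":0,"rx":0,"ry":0,"rz":0}]}}

```text
time_s: 11.9
tool_pos: [0.4699, 0.1603, 0.0963]
tcp_rot: [0.923, 0.215, 0.311, -0.073]
ft_force: [0.5, -0.1, -0.7]
finger_gap: 0.0154
grip_force: 60.0
```

```bash
python3 look.py w6; python3 - <<'E'
from dock import *
T=np.load("T.npy")
for z in(.03,.010): go(goal(T,[.5326,.1918],.461,z))
# predicted dock corner pixels, for checking against the picture
p,ps=load("w6"); c,s=np.cos(.461),np.sin(.461); im=cv2.imread("pics/w6.png")
for x,y in((.0664,.0688),(.0664,-.0688),(-.0664,-.0688),(-.0664,.0688),(-.0628,.017),(-.0628,-.017)):
    u,v=proj(p,[.5326+c*x-s*y,.1918+s*x+c*y,.008],ps); print(round(u,1),round(v,1)); cv2.circle(im,(int(round(u)),int(round(v))),2,(0,0,255),1)
cv2.imwrite("pics/w6c.png",cv2.resize(im,(768,576)))
E
```

```text
11.9 [0.4699 0.1603 0.0963] [[0.713, 0.443, 0.543], [0.352, -0.897, 0.268], [0.606, 0.0, -0.795]] 0.015421115693189307
goal [0.4701 0.1612 0.0396] turn [-0.0005 -0.0019  0.001 ] n 1 each [-0.0005 -0.0019  0.001 ]
shift old [-3.46 -0.08  4.58] new [-3.46 -0.08  4.59]
goal [0.4701 0.1612 0.0196] turn [-0.0005 -0.0019  0.001 ] n 1 each [-0.0005 -0.0019  0.001 ]
shift old [-4.68 -0.08  6.17] new [-4.67 -0.08  6.18]
181.6 118.0
327.3 117.7
341.7 260.6
167.7 261.1
233.3 256.3
276.1 256.2
```

View pics/w6c.png

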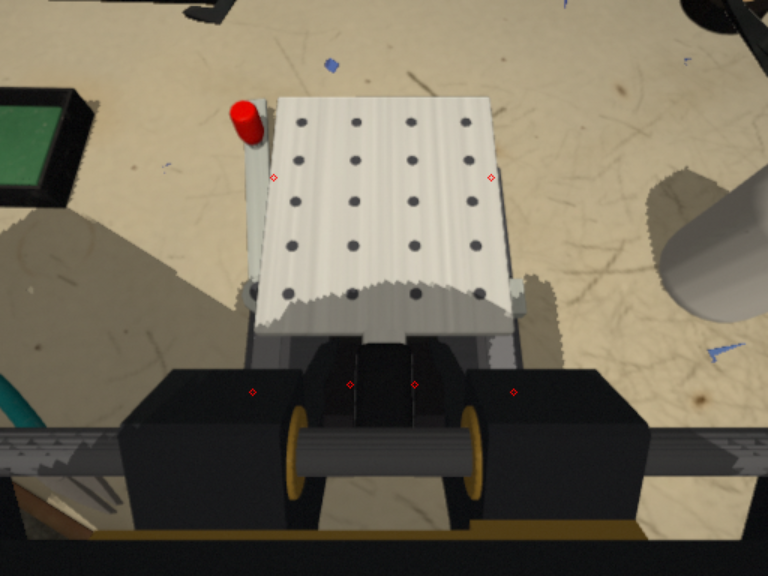

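The sled is held square above the dock. The bar runs along the left rail, clear of the pocket, with the knob at (246,122). I'll lower the sled now.

{"method": "move_arm", "body": {"increments": [{"x":-0.8,"y":-0.04,"z":1.1,"rx":0,"ry":0,"rz":0},{"x":-1.0,"y":-0.04,"z":1.3,"rx":0,"ry":0,"rz":0},{"x":-0.9,"y":0,"z":1.2,"rx":0,"ry":0,"rz":0},{"x":-0.6,"y":0,"z":0.8,"rx":0,"ry":0,"rz":0},{"x":-0.45,"y":0,"z":0.55,"rx":0,"ry":0,"rz":0},{"x":-0.3,"y":0,"z":0.4,"rx":0,"ry":0,"rz":0},{"x":-0.24,"y":0,"z":0.3,"rx":0,"ry":0,"rz":0},{"x":-0.18,"y":0,"z":0.25,"rx":0,"ry":0,"rz":0},{"x":-0.12,"y":0,"z":0.15,"rx":0,"ry":0,"rz":0},{"x":0,"y":0,"z":0,"rx":0,"ry":0,"rz":0}]}}

```text
time_s: 12.78
tool_pos: [0.4701, 0.1615, 0.0214]
tcp_rot: [0.922, 0.216, 0.313, -0.072]
ft_force: [-0.1, -0.1, -0.8]
finger_gap: 0.0157
grip_force: 60.0
```

```bash
python3 - <<'E'
from dock import *
s=read_state(); print({k:np.round(s[k],3).tolist() for k in("time_s","tool_pos","ft_force","torque","finger_gap","grip_force")})
go(goal(np.load("T.npy"),[.5326,.1918],.461,.009))
E
```

```text
{'time_s': 12.783, 'tool_pos': [0.47, 0.162, 0.021], 'ft_force': [-0.053, -0.09, -0.829], 'torque': [-0.222, 0.475, -0.031], 'finger_gap': 0.016, 'grip_force': 59.998}
goal [0.4701 0.1612 0.0186] turn [-0.0006 -0.003   0.0019] n 1 each [-0.0006 -0.003   0.0019]
shift old [-0.18  0.03  0.21] new [-0.18  0.03  0.21]
```

{"method": "move_arm", "body": {"increments": [{"x":-0.06,"y":0,"z":0.07,"rx":0,"ry":0,"rz":0},{"x":-0.06,"y":0,"z":0.08,"rx":0,"ry":0,"rz":0},{"x":-0.06,"y":0,"z":0.08,"rx":0,"ry":0,"rz":0},{"x":0,"y":0,"z":0,"rx":0,"ry":0,"rz":0},{"x":0,"y":0,"z":0,"rx":0,"ry":0,"rz":0}]}}

```text
time_s: 13.2
tool_pos: [0.4695, 0.1616, 0.0179]
tcp_rot: [0.922, 0.216, 0.312, -0.073]
ft_force: [0.1, -0.0, -2.2]
finger_gap: 0.0153
grip_force: 60.0
```

```bash
python3 look.py w7; python3 - <<'E'
from dock import *
from sled import sled
s=read_state(); print({k:np.round(s[k],3).tolist() for k in("time_s","tool_pos","ft_force","torque")})
T,W=sled("w7",[(408/2.2,142/2.2),(717/2.2,142/2.2),(752/2.2,488/2.2),(375/2.2,488/2.2)])
print(W[:3,3],W[:3,0].round(3),W[:3,2].round(3)); W=W; Z=np.array(pose()[0])
im=cv2.imread("pics/w7.png"); cv2.imwrite("pics/w7c.png",cv2.resize(im[40:250,120:390],None,fx=2.8,fy=2.8,interpolation=cv2.INTER_CUBIC))
E
```

```text
13.2 [0.4695 0.1616 0.0179] [[0.712, 0.444, 0.544], [0.353, -0.896, 0.269], [0.607, 0.001, -0.795]] 0.015255247705001366
{'time_s': 13.25, 'tool_pos': [0.469, 0.162, 0.018], 'ft_force': [-0.383, -1.152, -1.118], 'torque': [-0.178, 0.468, 0.058]}
corners [[184.6999969482422, 64.5999984741211], [326.3999938964844, 64.4000015258789], [342.0, 221.39999389648438], [168.6999969482422, 220.6999969482422]]
[0.53147269 0.1920309  0.00904377] [ 0.897  0.442 -0.001] [-0.     0.002  1.   ]
```

View pics/w7c.png

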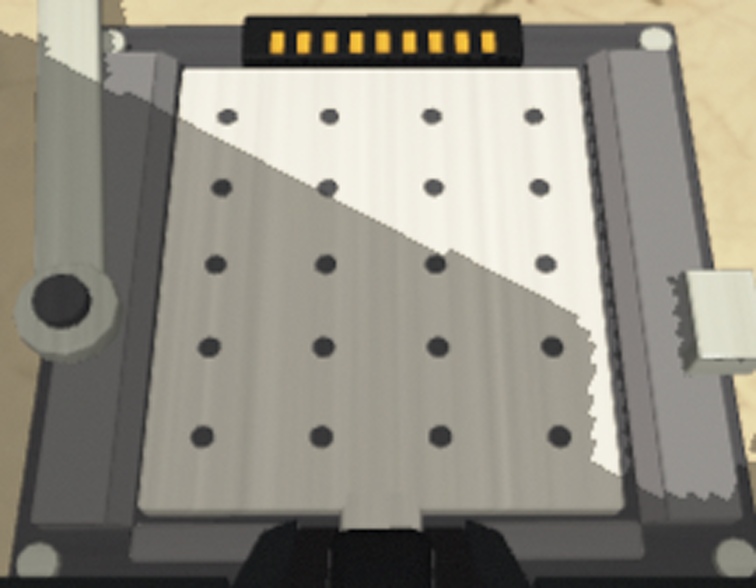

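The sled is seated between the rails, lips and rear stop with an even gap all round, so I'll release it and retreat.

{"method": "move_arm", "body": {"increments": [{"x":0,"y":0,"z":0,"rx":0,"ry":0,"rz":0},{"x":0,"y":0,"z":0,"rx":0,"ry":0,"rz":0},{"x":0,"y":0,"z":0,"rx":0,"ry":0,"rz":0},{"x":0,"y":0,"z":0,"rx":0,"ry":0,"rz":0},{"x":0,"y":0,"z":-0.6,"rx":0,"ry":0,"rz":0},{"x":0,"y":0,"z":-1.4,"rx":0,"ry":0,"rz":0},{"x":0,"y":0,"z":-3,"rx":0,"ry":0,"rz":0},{"x":0,"y":0,"z":-3,"rx":0,"ry":0,"rz":0}], "gripper": 0.6}}

```text
time_s: 13.92
tool_pos: [0.4292, 0.1422, 0.0762]
tcp_rot: [0.922, 0.216, 0.312, -0.073]
ft_force: [0.0, 0.3, 0.8]
finger_gap: 0.0352
grip_force: 0.0
```

{"method": "move_arm", "body": {"increments": [{"x":1.9,"y":0,"z":-2.5,"rx":0,"ry":0,"rz":0},{"x":1.9,"y":0,"z":-2.5,"rx":0,"ry":0,"rz":0},{"x":1.9,"y":0,"z":-2.5,"rx":0,"ry":0,"rz":0},{"x":1.9,"y":0,"z":-2.5,"rx":0,"ry":0,"rz":0},{"x":1.9,"y":0,"z":-2.5,"rx":0,"ry":0,"rz":0},{"x":0,"y":0,"z":0,"rx":0,"ry":0,"rz":0}]}}

```text
time_s: 14.42
tool_pos: [0.4331, 0.1439, 0.2012]
tcp_rot: [0.919, 0.218, 0.32, -0.077]
ft_force: [0.2, 0.9, 1.1]
finger_gap: 0.0354
grip_force: 0.0
```

```bash
python3 look.py w8 sled_plate keeper_knob; python3 - <<'E'
from dock import *
print(np.round(read_state()["qpos"],3))
plan([.43,.16,.24],.461,0)
p,ps=load("w8")
im=cv2.imread("pics/w8.png")
hsv=cv2.cvtColor(im,cv2.COLOR_BGR2HSV); m=((hsv[...,0]<8)|(hsv[...,0]>172))&(hsv[...,1]>180)&(hsv[...,2]>90)
n,l,st,ce=cv2.connectedComponentsWithStats(m.astype(np.uint8)); print([(s.tolist(),c.round(1).tolist()) for s,c in zip(st[1:],ce[1:]) if s[4]>40])
print("pred knob mid",proj(p,[.573,.300,.036],ps),"pivot",proj(p,[.49,.2443,.02],ps))
for c in [c for s,c in zip(st[1:],ce[1:]) if s[4]>40]: print(ray(p,*c,.038,ps))
E
```

```text
14.4167 [0.4331 0.1439 0.2012] [[0.701, 0.45, 0.554], [0.352, -0.893, 0.281], [0.621, -0.002, -0.784]] 0.03540921394679054
sled_plate [([0.521, 0.191, 0.007], 0.71)]
   mask 216 297 149 269 256.7 196.4
keeper_knob [([0.535, 0.277, 0.015], 0.65)]
   mask 187 210 104 205 199.0 155.5
[-0.146 -0.07   2.215  0.743  0.561  0.406]
turn total [-0.011 -0.661  0.004] rows 7 each [-0.0016 -0.0944  0.0006]
shift in old frame [ 3.28 -1.47 -3.18] norm 4.8
in new frame [ 0.63 -1.43 -4.54] norm 4.8
[([158, 0, 32, 5, 80], [174.4, 2.7]), ([188, 108, 14, 19, 191], [194.7, 116.6])]
pred knob mid (np.float64(194.70008265535284), np.float64(117.04905989989138)) pivot (np.float64(201.4530109809435), np.float64(195.61044686950564))
[0.73301551 0.43094689 0.038     ]
[0.57256241 0.29928067 0.038     ]
```

{"method": "move_arm", "body": {"increments": [{"x":0.4,"y":-0.1,"z":-0.4,"rx":0,"ry":-0.0944,"rz":0},{"x":0.4,"y":-0.1,"z":-0.5,"rx":0,"ry":-0.0944,"rz":0},{"x":0.4,"y":-0.1,"z":-0.5,"rx":0,"ry":-0.0944,"rz":0},{"x":0.4,"y":-0.1,"z":-0.6,"rx":0,"ry":-0.0944,"rz":0},{"x":0.3,"y":-0.2,"z":-0.6,"rx":0,"ry":-0.0944,"rz":0},{"x":0.3,"y":-0.3,"z":-0.6,"rx":0,"ry":-0.0944,"rz":0},{"x":0.3,"y":-0.4,"z":-0.6,"rx":0,"ry":-0.0944,"rz":0},{"x":0,"y":0,"z":0,"rx":0,"ry":0,"rz":0}]}}

```text
time_s: 15.33
tool_pos: [0.4345, 0.1611, 0.2389]
tcp_rot: [0.972, 0.234, 0.008, -0.008]
ft_force: [0.2, -0.1, -0.1]
finger_gap: 0.0353
grip_force: 0.0
```

```bash
python3 - <<'E'
from h import *
s=read_state();print(np.round(s["qpos"],3),np.round(s["tool_pos"],3),pose()[1].as_matrix().round(3).tolist())
plan([.573,.2995,.08],.587,0)
E
```

```text
[0.092 0.167 1.684 0.018 1.278 1.185] [0.435 0.161 0.239] [[0.89, 0.455, 0.011], [0.455, -0.89, 0.018], [0.018, -0.011, -1.0]]
turn total [-0.01  -0.019 -0.114] rows 2 each [-0.005  -0.0096 -0.0572]
shift in old frame [18.33 -5.84 16.3 ] norm 25.22
in new frame [19.2  -3.85 15.89] norm 25.22
```

```bash
python3 - <<'E'
from h import *
plan([.573,.2995,.08],.787,0)
E
```

```text
turn total [-0.008 -0.02  -0.314] rows 3 each [-0.0027 -0.0067 -0.1048]
shift in old frame [18.33 -5.84 16.3 ] norm 25.22
in new frame [19.58  0.04 15.89] norm 25.22
```

{"method": "move_arm", "body": {"increments": [{"x":0,"y":0,"z":0,"rx":-0.003,"ry":-0.007,"rz":-0.105},{"x":0,"y":0,"z":0,"rx":-0.003,"ry":-0.007,"rz":-0.105},{"x":0,"y":0,"z":0,"rx":-0.003,"ry":-0.007,"rz":-0.105},{"x":2.5,"y":0,"z":0,"rx":0,"ry":0,"rz":0},{"x":3.5,"y":0,"z":1.0,"rx":0,"ry":0,"rz":0},{"x":3.5,"y":0,"z":1.5,"rx":0,"ry":0,"rz":0},{"x":3.5,"y":0,"z":2.0,"rx":0,"ry":0,"rz":0},{"x":3.5,"y":0,"z":2.0,"rx":0,"ry":0,"rz":0},{"x":3.1,"y":0,"z":2.4,"rx":0,"ry":0,"rz":0},{"x":0,"y":0,"z":2.5,"rx":0,"ry":0,"rz":0}]}}

```text
time_s: 16.17
tool_pos: [0.574, 0.3011, 0.1225]
tcp_rot: [0.923, 0.384, 0.003, -0.0]
ft_force: [-0.6, -0.4, -0.5]
finger_gap: 0.0352
grip_force: 0.0
```

{"method": "move_arm", "body": {"increments": [{"x":0,"y":0,"z":2.5,"rx":0,"ry":0,"rz":0},{"x":0,"y":0,"z":1.0,"rx":0,"ry":0,"rz":0},{"x":0,"y":0,"z":0,"rx":0,"ry":0,"rz":0},{"x":0,"y":0,"z":0,"rx":0,"ry":0,"rz":0}]}}

```text
time_s: 16.5
tool_pos: [0.5724, 0.2983, 0.0914]
tcp_rot: [0.924, 0.383, 0.002, 0.001]
ft_force: [0.1, -0.0, 1.3]
finger_gap: 0.0354
grip_force: 0.0
```

```bash
python3 look.py w9; python3 - <<'E'
from h import *
plan([.573,.2995,.026],.787,0)
p,ps=load("w9"); im=cv2.imread("pics/w9.png")
hsv=cv2.cvtColor(im,cv2.COLOR_BGR2HSV); m=((hsv[...,0]<8)|(hsv[...,0]>172))&(hsv[...,1]>180)&(hsv[...,2]>60)
n,l,st,ce=cv2.connectedComponentsWithStats(m.astype(np.uint8)); print([(s.tolist(),c.round(1).tolist()) for s,c in zip(st[1:],ce[1:]) if s[4]>60])
print("pred top",proj(p,[.573,.2995,.049],ps),"foot",proj(p,[.573,.2995,.023],ps)); print(np.round(read_state()["qpos"],3))
E
```

```text
16.5 [0.5724 0.2983 0.0914] [[0.707, 0.707, 0.004], [0.707, -0.707, 0.0], [0.003, 0.003, -1.0]] 0.03537107100232719
turn total [ 0.004 -0.005 -0.001] rows 1 each [ 0.0037 -0.0048 -0.0014]
shift in old frame [ 0.05 -0.09  6.65] norm 6.65
in new frame [ 0.08 -0.07  6.65] norm 6.65
[([243, 194, 23, 28, 534], [254.1, 207.7])]
pred top (np.float64(254.15849086323422), np.float64(212.9318304343587)) foot (np.float64(254.24698114671642), np.float64(200.39190450350475))
[ 3.000e-01  7.070e-01  1.275e+00 -1.000e-03  1.154e+00  1.085e+00]
```

Knob position confirmed. I'll lower around it and grip lightly.

{"method": "move_arm", "body": {"increments": [{"x":0,"y":-0.08,"z":2.0,"rx":0,"ry":0,"rz":0},{"x":0.05,"y":0,"z":2.0,"rx":0,"ry":0,"rz":0},{"x":0,"y":0,"z":1.5,"rx":0,"ry":0,"rz":0},{"x":0,"y":0,"z":0.8,"rx":0,"ry":0,"rz":0},{"x":0,"y":0,"z":0.3,"rx":0,"ry":0,"rz":0},{"x":0,"y":0,"z":0,"rx":0,"ry":0,"rz":0}]}}

```text
time_s: 17.05
tool_pos: [0.5728, 0.2995, 0.0259]
tcp_rot: [0.924, 0.383, 0.002, 0.001]
ft_force: [0.0, 0.8, -0.0]
finger_gap: 0.0351
grip_force: 0.0
```

{"method": "move_arm", "body": {"increments": [{"x":0,"y":0,"z":0,"rx":0,"ry":0,"rz":0},{"x":0,"y":0,"z":0,"rx":0,"ry":0,"rz":0},{"x":0,"y":0,"z":0,"rx":0,"ry":0,"rz":0},{"x":0,"y":0,"z":0,"rx":0,"ry":0,"rz":0},{"x":0,"y":0,"z":0,"rx":0,"ry":0,"rz":0}], "gripper": 1.0, "newtons": 10}}

```text
time_s: 17.47
tool_pos: [0.5729, 0.2996, 0.0259]
tcp_rot: [0.924, 0.383, 0.002, 0.001]
ft_force: [-0.7, -0.2, 5.6]
finger_gap: 0.0157
grip_force: 10.0
```

{"method": "move_arm", "body": {"increments": [{"x":-0.2,"y":0.82,"z":0,"rx":0,"ry":0,"rz":0.085},{"x":-0.2,"y":0.82,"z":0,"rx":0,"ry":0,"rz":0.085},{"x":-0.2,"y":0.82,"z":0,"rx":0,"ry":0,"rz":0.085},{"x":-0.2,"y":0.82,"z":0,"rx":0,"ry":0,"rz":0.085},{"x":-0.2,"y":0.82,"z":0,"rx":0,"ry":0,"rz":0.085}]}}

```text
time_s: 17.88
tool_pos: [0.5883, 0.2603, 0.0259]
tcp_rot: [0.984, 0.177, 0.002, 0.0]
ft_force: [-3.9, 0.0, 4.4]
finger_gap: 0.016
grip_force: 10.0
```

```bash
cat > k.py <<'E'
from h import *
s=read_state(); P=np.array([.49,.2443]); d=np.array(s["tool_pos"][:2])-P
r=pose()[1].as_matrix(); print(s["time_s"],"r",np.hypot(*d),"q",np.arctan2(d[1],d[0])-.461+np.pi/2,"yaw",np.arctan2(r[1,0],r[0,0]),"F",np.round(s["ft_force"],1),s["finger_gap"],s["grip_force"],np.round(s["qpos"],2), s["tool_pos"])
E
python3 k.py
```

```text
17.8833 r 0.09956928972922999 q 1.2712837133421406 yaw 0.3567578839644957 F [-3.9  0.   4.4] 0.01599080111938091 9.997388957999647 [ 0.24  0.79  1.32 -0.    1.03  1.45] [0.58827382 0.26030939 0.02587393]
```

Following the arc well, with low forces.

{"method": "move_arm", "body": {"increments": [{"x":-0.2,"y":0.82,"z":0,"rx":0,"ry":0,"rz":0.085},{"x":-0.2,"y":0.82,"z":0,"rx":0,"ry":0,"rz":0.085},{"x":-0.2,"y":0.82,"z":0,"rx":0,"ry":0,"rz":0.085},{"x":-0.2,"y":0.82,"z":0,"rx":0,"ry":0,"rz":0.085},{"x":-0.2,"y":0.82,"z":0,"rx":0,"ry":0,"rz":0.085},{"x":-0.2,"y":0.82,"z":0,"rx":0,"ry":0,"rz":0.085},{"x":-0.2,"y":0.82,"z":0,"rx":0,"ry":0,"rz":0.085}]}}

```text
time_s: 18.47
tool_pos: [0.5804, 0.2025, 0.0259]
tcp_rot: [0.993, -0.119, 0.003, -0.0]
ft_force: [-1.1, 0.9, 4.3]
finger_gap: 0.0158
grip_force: 10.0
```

```bash
python3 k.py
```

```text
18.4667 r 0.09960474368597114 q 0.6771954810450087 yaw -0.23833342809835917 F [-1.1  0.9  4.3] 0.015807771857742438 9.998722141608596 [ 0.15  0.73  1.43 -0.    0.98  1.96] [0.580429   0.20254236 0.02587164]
```

{"method": "move_arm", "body": {"increments": [{"x":-0.2,"y":0.82,"z":0,"rx":0,"ry":0,"rz":0.085},{"x":-0.2,"y":0.82,"z":0,"rx":0,"ry":0,"rz":0.085},{"x":-0.2,"y":0.82,"z":0,"rx":0,"ry":0,"rz":0.085},{"x":-0.2,"y":0.82,"z":0,"rx":0,"ry":0,"rz":0.085},{"x":-0.2,"y":0.82,"z":0,"rx":0,"ry":0,"rz":0.085},{"x":-0.2,"y":0.82,"z":0,"rx":0,"ry":0,"rz":0.085},{"x":-0.2,"y":0.82,"z":0,"rx":0,"ry":0,"rz":0.085},{"x":-0.13,"y":0.55,"z":0,"rx":0,"ry":0,"rz":0.057},{"x":0,"y":0,"z":0,"rx":0,"ry":0,"rz":0}]}}

```text
time_s: 19.22
tool_pos: [0.5364, 0.156, 0.0259]
tcp_rot: [0.903, -0.43, 0.003, -0.001]
ft_force: [-0.6, -1.4, 4.5]
finger_gap: 0.0156
grip_force: 10.0
```

```bash
python3 k.py
```

```text
19.2167 r 0.09973707044803512 q 0.02313318484793081 yaw -0.8895068074371049 F [-0.6 -1.4  4.5] 0.015642719162415466 10.00899616163224 [ 0.07  0.64  1.62 -0.    0.88  2.54] [0.53642176 0.15602484 0.02586138]
```

Estimated q is about 0.02. I'll nudge a little further, then release, rise clear and check.

{"method": "move_arm", "body": {"increments": [{"x":-0.05,"y":0.2,"z":0,"rx":0,"ry":0,"rz":0.02},{"x":0,"y":0,"z":0,"rx":0,"ry":0,"rz":0},{"x":0,"y":0,"z":0,"rx":0,"ry":0,"rz":0}]}}

```text
time_s: 19.47
tool_pos: [0.5352, 0.1554, 0.0258]
tcp_rot: [0.899, -0.438, 0.003, -0.001]
ft_force: [-0.0, -2.0, 6.6]
finger_gap: 0.0156
grip_force: 10.0
```

{"method": "move_arm", "body": {"increments": [{"x":0,"y":0,"z":0,"rx":0,"ry":0,"rz":0},{"x":0,"y":0,"z":0,"rx":0,"ry":0,"rz":0},{"x":0,"y":0,"z":0,"rx":0,"ry":0,"rz":0},{"x":0,"y":0,"z":-1,"rx":0,"ry":0,"rz":0},{"x":0,"y":0,"z":-2,"rx":0,"ry":0,"rz":0},{"x":0,"y":0,"z":-3.5,"rx":0,"ry":0,"rz":0},{"x":0,"y":0,"z":-3.5,"rx":0,"ry":0,"rz":0},{"x":0,"y":0,"z":-3.5,"rx":0,"ry":0,"rz":0},{"x":0,"y":0,"z":-3.5,"rx":0,"ry":0,"rz":0},{"x":0,"y":0,"z":0,"rx":0,"ry":0,"rz":0}], "gripper": 0.6}}

```text
time_s: 20.3
tool_pos: [0.5361, 0.1561, 0.2025]
tcp_rot: [0.899, -0.438, 0.007, -0.004]
ft_force: [0.9, -0.2, 0.9]
finger_gap: 0.0352
grip_force: 0.0
```

```bash
python3 k.py; python3 look.py w10 keeper_knob; python3 - <<'E'
from h import *
q=cams.grab_frame("side")
b=cv2.imread("pics/w10.png"); a=cv2.resize(cv2.cvtColor(q["pixels"],cv2.COLOR_RGB2BGR)[70:280,160:370],(400,400))
p,ps=load("w10"); hsv=cv2.cvtColor(b,cv2.COLOR_BGR2HSV); m=((hsv[...,0]<8)|(hsv[...,0]>172))&(hsv[...,1]>180)&(hsv[...,2]>60)
n,l,st,ce=cv2.connectedComponentsWithStats(m.astype(np.uint8))
for s,c in zip(st[1:],ce[1:]):
    if s[4]>60:
        X=ray(p,*c,.038,ps); d=X[:2]-[.49,.2443]; print(X,"q",np.arctan2(d[1],d[0])-.461+np.pi/2,np.hypot(*d))
for nm in("bottle_centre","tin_centre","cutters_centre","controller_centre","psu_centre"): print(nm,[np.round(d["at"],3).tolist() for d in nets.find_in(nm,q)[:1]])
cv2.imwrite("pics/c10.png",np.hstack([cv2.copyMakeBorder(b,0,16,0,0,0)[:, 100:500],a]))
E
```

```text
20.3 r 0.09953070937393933 q 0.020739720451101507 yaw -0.9060688273063295 F [ 0.9 -0.2  0.9] 0.035243924669613104 0.0 [ 0.07  0.41  1.46 -0.    1.26  2.55] [0.53611473 0.15609686 0.20245527]
20.3 [0.5361 0.1561 0.2025] [[0.617, -0.787, 0.016], [-0.787, -0.617, 0.0], [0.009, -0.013, -1.0]] 0.035243924669613104
keeper_knob [([0.52, 0.188, 0.014], 0.9)]
   mask 234 270 138 260 252.6 201.1
[0.42726877 0.01632472 0.038     ] q -0.7295213007498802 0.2364485924250033
[0.53517224 0.15491842 0.038     ] q 0.006947501616149543 0.1001478776979555
bottle_centre [[0.603, 0.039, 0.067]]
tin_centre [[0.415, 0.028, 0.016]]
cutters_centre [[0.366, 0.337, 0.011]]
controller_centre [[0.624, -0.278, 0.103]]
psu_centre [[0.624, -0.196, 0.02]]
```

View pics/c10.png

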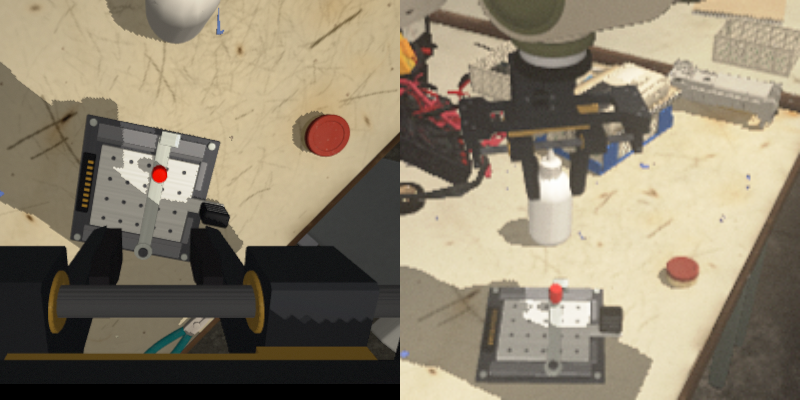

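The bar lies right across the seated sled with its end under the catch at (170,139), knob at (160,175) and q ≈ 0.01. The lug sticks out over the dock's front, and the arm is clear of everything. I'll hand in.

```bash
python3 -c "
from cell import order; print(order.hand_in())"
```

```text
the job is handed in; nothing more can be done
None
```

The sled is out from under the stack and seated flat in the dock, with the keeper closed under its catch (about 0.01 rad) and the stack still standing; bottle, tin and cutters have not been moved, and the job is handed in at about 20 s of the 64 s (no verdict was returned).

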